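# Weigh, key in and file an outgoing records carton

## Task

Take the cardboard carton out of the orange-edged rack and stand it upright on the middle of the scale's pan, letting go of it there; then, while it stands there, press the scale's green, yellow and blue keys fully down one at a time in that order, letting each come up again, and do not press the red or the white key. Then take the carton by its two labelled broad faces and stand it wholly inside the empty wide slot of the green-edged rack, square to it with the labels facing the slot's two open ends, and let go. Set it down each time rather than dropping it, keep it from tipping over, and leave everything else on the desk where it is.

Things in the scene. Friction and masses are not known exactly. Their poses are not given: they have to be found in the camera images.
- carton: loose cardboard carton, 44 x 60 x 120 mm (x, y, z), about 0.3 kg; origin at the centre of its underside, z up. Its broad faces (+x and -x sides, 44 mm apart) carry white labels with a blue band; its narrow faces (+y, -y, 60 mm apart) are plain. It starts upright in the wide slot of in_rack, broad faces to the walls: only its narrow faces can be reached, from the slot's open ends
- in_rack: orange-edged rack: olive steel, fixed, 110 x 110 mm, origin at the centre of its underside. Three upright walls, 4 mm thick, run along its x axis to 115 mm above the table; between them, on a 4 mm floor, a wide slot (64 mm between walls, -y side) and a narrow one (34 mm), open at the top and both x ends. The two racks stand left and right of the scale, either way round
- in_rack_slot (a point): centre of the floor of the wide slot of the incoming rack, 4 mm above the table; same axes as the rack
- out_rack: green-edged rack, like in_rack but 110 mm (x) by 126 mm (y); origin at the centre of its underside; walls 4 mm thick along x, 115 mm high. Its wide slot (80 mm between walls, -y side) is empty, the narrow one holds fixed folders 94 mm high. The slot has no room for fingers between the carton's narrow faces and the walls; its x ends are open
- out_rack_slot (a point): centre of the floor of the wide slot of the outgoing rack, 4 mm above the table; x along the slot, y across it, z up
- scale: grey postal scale, fixed, 280 x 230 mm and 40 mm high, origin at the centre of its underside; its -x end, nearest the robot, carries a row of five keys, its +x part the pan. It stands between the racks
- pan (a point): centre of the top of the scale's square aluminium pan, 160 x 160 mm, 60 mm above the table; rigid; same axes as the scale
- green_key_top (a point): centre of the top of the green round key: 24 mm across, standing 10 mm above a black collar 40 mm across, its top 62 mm above the table when up. The five keys stand in a row across the scale, 109 mm from its centre towards the robot, 43 mm apart, in any order of colours
- green_key (a joint): travel of the green key: 0 up, 0.006 m fully down; a spring pushes it up (1.5 N to start it moving, 5 N fully down): counts as pressed beyond 0.004 m
- yellow_key_top (a point): centre of the top of the yellow round key: 24 mm across, standing 10 mm above a black collar 40 mm across, its top 62 mm above the table when up. The five keys stand in a row across the scale, 109 mm from its centre towards the robot, 43 mm apart, in any order of colours
- yellow_key (a joint): travel of the yellow key: 0 up, 0.006 m fully down; a spring pushes it up (1.5 N to start it moving, 5 N fully down): counts as pressed beyond 0.004 m
- blue_key_top (a point): centre of the top of the blue round key: 24 mm across, standing 10 mm above a black collar 40 mm across, its top 62 mm above the table when up. The five keys stand in a row across the scale, 109 mm from its centre towards the robot, 43 mm apart, in any order of colours
- blue_key (a joint): travel of the blue key: 0 up, 0.006 m fully down; a spring pushes it up (1.5 N to start it moving, 5 N fully down): counts as pressed beyond 0.004 m
- red_key_top (a point): centre of the top of the red round key: 24 mm across, standing 10 mm above a black collar 40 mm across, its top 62 mm above the table when up. The five keys stand in a row across the scale, 109 mm from its centre towards the robot, 43 mm apart, in any order of colours
- red_key (a joint): travel of the red key: 0 up, 0.006 m fully down; a spring pushes it up (1.5 N to start it moving, 5 N fully down): a wrong key, to be left alone
- white_key_top (a point): centre of the top of the white round key: 24 mm across, standing 10 mm above a black collar 40 mm across, its top 62 mm above the table when up. The five keys stand in a row across the scale, 109 mm from its centre towards the robot, 43 mm apart, in any order of colours
- white_key (a joint): travel of the white key: 0 up, 0.006 m fully down; a spring pushes it up (1.5 N to start it moving, 5 N fully down): a wrong key, to be left alone
- bundle: rust-brown bundle of files 90 x 26 x 95 mm (x, y, z) with two dark bands, standing loose in the narrow slot of the orange-edged rack; loose bystander, origin at the centre of its underside
- cup: blue mug, 80 mm across, 95 mm high; loose bystander, origin at the centre of its underside
- stapler: red and black stapler, 150 x 36 x 60 mm; loose bystander, origin at the centre of its underside
- tape: black tape dispenser, 150 x 60 x 80 mm; loose bystander, origin at the centre of its underside
- punch: grey two-hole punch, 120 x 110 x 70 mm; loose bystander, origin at the centre of its underside
Not all that is in view belongs to the job. What is shaped like the carton but turquoise is not meant.

How it is judged:
By the outcome, as a careful person would: the job done as asked, in the order asked, and still so for the second after the job is handed in, with the robot touching nothing.
It also fails if it takes over 64 s, if anything falls off the work surface, if the arm or the gripper's body presses on something with over 40 N, if the wrist force passes 120 N, or if a joint passes its speed limit or range.

## Robot

A 6-joint arm with a two-finger parallel gripper is mounted at the origin on the work surface. World frame = base frame: x ahead of the robot, y to its left, z up, the work surface at z = 0. Lengths are in m, angles in rad, forces in N, time in s.
With the tool pointing down it reaches from about 0.35 to 0.925 m from the base axis. Payload 6.4 kg.
Tool frame: the origin (TCP) lies between the finger pads; the fingertips stand 8 mm ahead of it and the grasp point (between the pads) lies 11 mm behind it (arm.finger_overhang is the distance from the TCP to the fingertips, in m); z points along the fingers, y is the line along which they close (so a half turn about z gives the same grasp; the last joint's range is limited). The gripper opens to 94 mm and grips with 3 to 60 N. Pads are 16 mm wide; open, the fingers measure 119 mm over their backs; the gripper's body (75 mm by 177 mm) begins 78 mm behind the grasp point.
Start: joints at [0.965, 0.245, 1.558, -0, 1.339, -0.174], TCP at [0.272, 0.59, 0.213] pointing down, gripper open.
Joint ranges: [-3.13, 3.13], [-1.02, 2.26], [0.13, 2.54], [-0.95, 4.09], [0.21, 2.88], [-2.74, 2.74]. Speed limits (rad/s): [2.57, 2.57, 3.14, 3.14, 3.14, 3.14].

## Interface

Orientations are given as a unit quaternion [w, x, y, z].
In Python, from workcell import arm gives the robot as it stands.
- The arm moves only by the tool jog_arm, never from a script. Its argument "series" is a list of rows, each an object with "travel": the shift along the tool's x, y, z in mm, a list of three; "dr": the turn, a rotation vector about the tool's x, y, z in degrees, a list of three; "grip": the closure in counts, from 0 (fully open) to 255 (shut). A call has 1 to 5 rows; each row shifts and turns the commanded pose from where the row before left it, along the tool's axes as they then stand; what a row does not reach is not made up. A row lasts 1/8 s, in which the tool goes at most 62.5 mm and 10.7 degrees, less where a joint would pass 70% of its speed; a pose out of reach is approached as far as the arm can. A call is refused whole if a number of a shift passes 62.5 or a number of a turn 10.7, either way. A call with a gripper value outside its range is refused whole. The fingers move at their own pace and stop on an object; "newtons" is the grip in N (left out, the last holds). Time passes only in rows, so rows that do not move let the fingers close. It gives the time, the measured TCP pose, the force, the opening and the grip force at its end, in the units of the state.
- arm.get_obs(): the state, without advancing time (a new reading comes with each control period).
- arm.capture(name): name is "scene" or "top" or "wrist"; returns the picture (420x560x3 uint8, red, green, blue); there is no depth.
- arm.get_calibration(name): a dict with "mtx" (3x3 intrinsics, pixels), "R" (3x3) and "t" (3): a world point X has camera coordinates R X + t. Camera axes: x right, y down, z forward; pixel columns grow to the right and rows downward; lengths in m; the calibration is good to about 2 mm. A picture is of the moment at which its call begins: read the wrist's pose just before it. get_calibration takes no time and is no camera call; for the wrist camera it gives the pose at the moment of the call.
- arm.finish_job(): hands the job in; it is judged then, once.
The state is a dict: "time_s": time; "qpos": joint angles; "qvel": joint speeds; "joint_efforts": joint torques, N m; "eef_pos": TCP position; "eef_rot": TCP orientation; "wrist_force": force on the tool from outside, world axes, zero at the start; "moment": the same for the moment, N m; "opening": finger opening in m; "gripper_force": force on a finger pad.
Only numpy, scipy, OpenCV 4.12 (cv2) and the standard library are available. Lean on these libraries where they do the work, as an engineer would, in place of code of your own. Each camera call takes 0.05 s, during which the arm holds its last target. There are 200 camera calls.

## Working session

There is one attempt and no reset: what is moved stays moved. The work goes in short steps, Python scripts to look and compute and a tool call to move; the robot and the scene stay as the last step left them, time stands still between calls to the robot, and variables do not carry over. Pictures are saved under pics/ and viewed, at most 10 in all, crops included, and the job is handed in when it is done.

Besides the shell and the picture viewer there is one more tool, called as name([rows], argument=value, ...), one row to a line, values as JSON. jog_arm: Moves the arm, as the interface text tells. Its arguments: {"type":"object","properties":{"series":{"type":"array"},"newtons":{"type":"number"}},"required":["series"]}

```bash
ls; mkdir -p pics; python3 - <<'E'
from workcell import arm
import cv2,numpy as np
for n in("scene","top"):
    cv2.imwrite(f"pics/{n}0.png",arm.capture(n)[:,:,::-1])
    c=arm.get_calibration(n);print(n,np.round(c["mtx"],1).tolist(),np.round(c["R"],3).tolist(),np.round(c["t"],3).tolist())
o=arm.get_obs();print(o["time_s"],o["eef_pos"],o["eef_rot"],o["opening"],arm.finger_overhang)
E
```

```text
pics
scene [[432.8, 0.0, 286.6], [0.0, 432.8, 209.1], [0.0, 0.0, 1.0]] [[0.196, 0.98, -0.016], [0.788, -0.168, -0.592], [-0.583, 0.103, -0.806]] [-0.078, -0.368, 1.544]
top [[461.9, 0.0, 277.8], [0.0, 461.9, 207.8], [0.0, 0.0, 1.0]] [[-0.017, -1.0, -0.001], [-0.994, 0.017, -0.106], [0.106, -0.001, -0.994]] [-0.02, 0.529, 1.552]
0.1 [0.27172396 0.5899041  0.21248977] [-3.13062173e-04  2.14214312e-01  9.76786313e-01 -7.93366133e-04] 0.09403109871882792 0.008
```

View pics/top0.png

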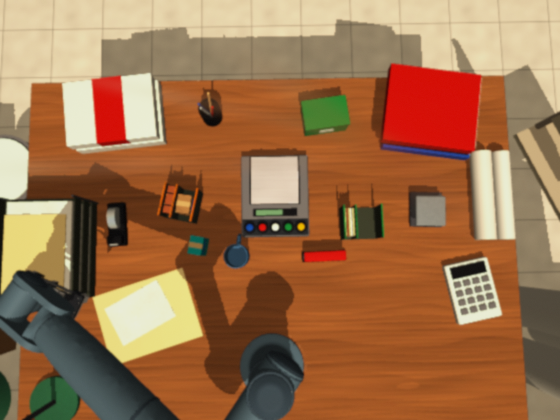

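View pics/scene0.png

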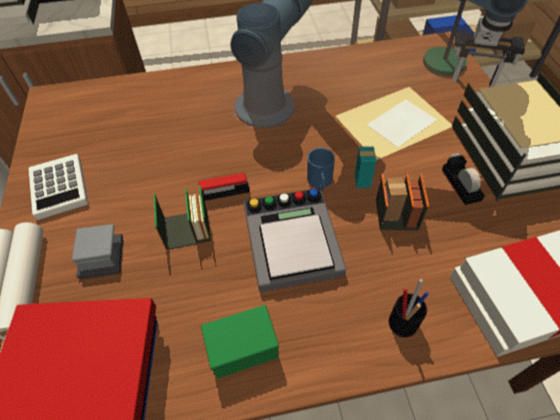

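The top view shows the in rack with the carton at about (180,203), and the turquoise decoy at (197,245). The pan is at (275,180), and the keys lie along row 227: blue 249, red 262, white 275, green 288, yellow 301. The out rack is at (362,222), with its wide slot to the right and the folders on the left.

```bash
cat > h.py <<'E'
from workcell import arm
import cv2,numpy as np
from scipy.spatial.transform import Rotation as Ro
def ray(c,uv,z):
    uv=np.atleast_2d(uv).astype(float); R=np.array(c["R"]);t=np.array(c["t"])
    d=np.c_[uv,np.ones(len(uv))]@np.linalg.inv(c["mtx"]).T@R
    o=-R.T@t
    return (o+d*((z-o[2])/d[:,2])[:,None])[:,:2]
def proj(c,X):
    p=(np.atleast_2d(X)@np.array(c["R"]).T+c["t"])@np.array(c["mtx"]).T
    return p[:,:2]/p[:,2:]
def mask(im,lo,hi,box=None):
    m=cv2.inRange(cv2.cvtColor(im,cv2.COLOR_RGB2HSV),lo,hi)
    if box:
        k=np.zeros_like(m);x0,y0,x1,y1=box;k[y0:y1,x0:x1]=1;m*=k
    return m
def px(m): return np.argwhere(m)[:,::-1]
def delta(pos,yaw):
    """tool-frame shift mm to reach pos (tool down, tool y at yaw+90), and turn deg about tool z"""
    o=arm.get_obs();w,x,y,z=o["eef_rot"];R=Ro.from_quat([x,y,z,w]).as_matrix()
    s=R.T@(np.array(pos)-o["eef_pos"])*1000
    ty=np.degrees(np.arctan2(R[1,1],R[0,1]))
    turn=-((yaw-ty+90)%180-90)
    return np.round(s,1),round(turn,1),round(ty,1),np.round(R[:,2],4)
E
python3 - <<'E'
from h import *
im=cv2.cvtColor(cv2.imread("pics/top0.png"),cv2.COLOR_BGR2RGB);c=arm.get_calibration("top")
# keys
for n,lo,hi in(("green",(45,120,50),(80,255,255)),("yellow",(20,120,90),(35,255,255)),("blue",(95,120,60),(125,255,255)),("white",(0,0,130),(179,70,255)),("red",(170,120,90),(179,255,255)),("red2",(0,160,90),(6,255,255))):
    m=px(mask(im,lo,hi,(243,219,309,236)))
    if len(m): print(n,len(m),m.mean(0),ray(c,m.mean(0),.062))
p=cv2.minAreaRect(px(mask(im,(0,0,120),(179,80,255),(245,150,305,212))).astype(np.float32));print("pan",p,ray(c,p[0],.060),ray(c,cv2.boxPoints(p),.06).round(3).tolist())
big=[cv2.resize(im[y:y+60,x:x+60],None,fx=6.6,fy=6.6,interpolation=cv2.INTER_CUBIC) for x,y in((150,165),(332,190))]
cv2.imwrite("pics/crop.png",np.hstack(big)[:,:,::-1])
w=arm.get_calibration("wrist");R=np.array(w["R"]);o=arm.get_obs();q=o["eef_rot"]
T=Ro.from_quat([q[1],q[2],q[3],q[0]]).as_matrix()
print("cam in tool",T.T@(-R.T@w["t"]-o["eef_pos"]),(R@T).round(3).tolist(),np.round(w["mtx"],0).tolist())
for uv,z in(((183,203),.124),((180,203),.115),((362,222),.115),((237,256),.095)):print(uv,ray(c,uv,z))
print(delta([.6,.3,.3],0))
E
```

```text
green 53 [287.81132075 226.56603774] [[ 0.46115494 -0.06103894]]
yellow 54 [300.61111111 226.38888889] [[ 0.46100939 -0.10369059]]
blue 52 [249.28846154 227.28846154] [[0.46096164 0.06732788]]
white 44 [274.88636364 226.79545455] [[ 0.46113333 -0.01796849]]
red2 47 [262.08510638 226.91489362] [[0.46147145 0.02468282]]
pan ((274.5, 183.5), (55.0, 59.0), 90.0) [[ 0.6073441 -0.0190693]] [[0.703, 0.079], [0.7, -0.121], [0.513, -0.116], [0.516, 0.081]]
cam in tool [ 0.07919041 -0.0008659  -0.17073864] [[0.0, 1.0, 0.001], [-0.962, 0.0, -0.273], [-0.273, -0.001, 0.962]] [[314.0, 0.0, 279.0], [0.0, 314.0, 204.0], [0.0, 0.0, 1.0]]
(183, 203) [[0.53878603 0.27580693]]
(180, 203) [[0.54004127 0.28736436]]
(362, 222) [[ 0.46828233 -0.29900125]]
(237, 256) [[0.3664002  0.10607866]]
(array([-419.4, -126.1,  -87.4]), np.float64(65.3), np.float64(65.3), array([-0.001 , -0.0014, -1.    ]))
```

View pics/crop.png

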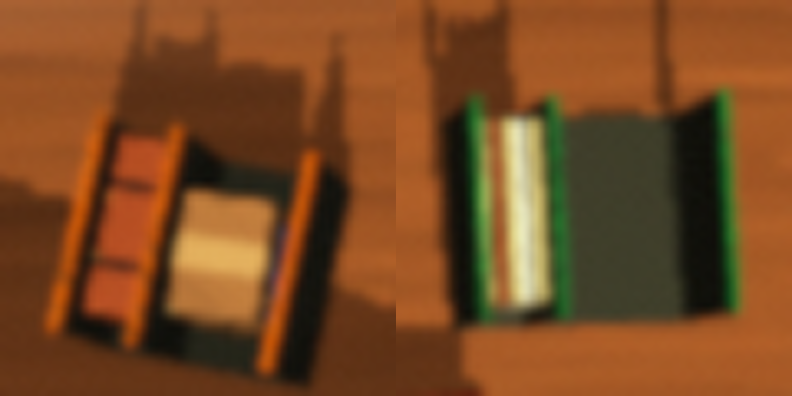

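The crop shows the in rack with its wide slot to the right (world -y). The carton top is roughly (165–275,188–328) in the left crop. The out rack's wide slot is empty, between the green walls at 560 and 731. Next I'll fit the walls and the pan numerically.

```bash
cat >> h.py <<'E'
def rectw(c,m,z,minarea=20):
    """components of mask m -> world rects (centre, sides, yaw of long side) at height z"""
    out=[]
    for k in cv2.findContours(m,cv2.RETR_EXTERNAL,cv2.CHAIN_APPROX_NONE)[0]:
        if cv2.contourArea(k)<minarea: continue
        (cx,cy),s,a=cv2.minAreaRect((ray(c,k[:,0],z)*1000).astype(np.float32))
        if s[0]<s[1]: s=s[::-1];a+=90
        out.append((round(cx,1),round(cy,1),np.round(s,1).tolist(),round((a+90)%180-90,1)))
    return out
E
python3 - <<'E'
from h import *
im=cv2.cvtColor(cv2.imread("pics/top0.png"),cv2.COLOR_BGR2RGB);c=arm.get_calibration("top")
print(im[203,180],im[185,275],im[240,290],im[200,163],im[170,248])
print("orange",rectw(c,mask(im,(6,225,150),(14,255,255),(150,165,210,225)),.115))
print("green",rectw(c,mask(im,(45,120,50),(80,255,255),(332,190,392,250)),.115))
print("carton",rectw(c,mask(im,(10,60,120),(24,185,255),(174,190,194,216)),.124))
print("pan",rectw(c,mask(im,(0,0,140),(179,90,255),(248,150,303,207)),.060))
print("scale",rectw(c,mask(im,(0,0,30),(179,90,255),(238,150,313,240)),.040))
for p in([.54,.29,.30],):print(delta(p,-11.5))
E
```

```text
[227 177  94] [226 208 184] [160  85  36] [60 29 14] [122 105  91]
orange [(555.9, 348.8, [103.8, 5.8], -12.7)]
green [(470.4, -280.7, [100.2, 7.5], 1.2), (472.3, -362.2, [100.2, 5.6], 0.7), (471.1, -240.9, [106.6, 6.9], 1.8)]
carton [(536.7, 276.1, [61.3, 46.5], -7.9)]
pan [(619.8, -19.4, [163.3, 158.8], -0.6)]
scale [(565.8, -11.8, [285.8, 236.5], -0.3)]
(array([-369.1, -160.3,  -87.3]), np.float64(76.8), np.float64(65.3), array([-0.001 , -0.0014, -1.    ]))
```

jog_arm([
  {"travel": [0,0,-20],"dr": [0,0,9.6],"grip": 0},
  {"travel": [0,0,-20],"dr": [0,0,9.6],"grip": 0},
  {"travel": [0,0,-20],"dr": [0,0,9.6],"grip": 0},
  {"travel": [0,0,-20],"dr": [0,0,9.6],"grip": 0},
])

```text
time_s: 0.6
eef_pos: [0.2718, 0.5901, 0.2934]
eef_rot: [-0.0, 0.526, 0.851, -0.001]
wrist_force: [0.3, 0.4, -0.4]
opening: 0.0943
gripper_force: 0.0
```

jog_arm([
  {"travel": [0,0,0],"dr": [0,0,9.6],"grip": 0},
  {"travel": [0,0,0],"dr": [0,0,9.6],"grip": 0},
  {"travel": [0,0,0],"dr": [0,0,9.6],"grip": 0},
  {"travel": [0,0,0],"dr": [0,0,9.6],"grip": 0},
])

```text
time_s: 1.1
eef_pos: [0.2718, 0.5901, 0.2928]
eef_rot: [0.0, 0.776, 0.63, -0.001]
wrist_force: [0.3, 0.9, 0.2]
opening: 0.0938
gripper_force: 0.0
```

jog_arm([
  {"travel": [-36,46,0],"dr": [0,0,0],"grip": 0},
  {"travel": [-36,46,0],"dr": [0,0,0],"grip": 0},
  {"travel": [-36,46,0],"dr": [0,0,0],"grip": 0},
  {"travel": [-36,46,0],"dr": [0,0,0],"grip": 0},
])

```text
time_s: 1.6
eef_pos: [0.4242, 0.4108, 0.293]
eef_rot: [-0.0, 0.775, 0.633, -0.0]
wrist_force: [0.1, 1.0, -0.6]
opening: 0.0939
gripper_force: 0.0
```

jog_arm([
  {"travel": [-36,46,0],"dr": [0,0,0],"grip": 0},
  {"travel": [-36,46,0],"dr": [0,0,0],"grip": 0},
  {"travel": [-36,46,0],"dr": [0,0,0],"grip": 0},
  {"travel": [0,0,0],"dr": [0,0,0],"grip": 0},
])

```text
time_s: 2.1
eef_pos: [0.5388, 0.2761, 0.2926]
eef_rot: [-0.0, 0.776, 0.63, -0.001]
wrist_force: [-0.4, 1.0, 0.2]
opening: 0.0941
gripper_force: 0.0
```

```bash
python3 - <<'E'
from h import *
c=arm.get_calibration("wrist");im=arm.capture("wrist");cv2.imwrite("pics/w1.png",im[:,:,::-1])
print(arm.get_obs()["eef_pos"],delta([.54,.28,.29],-11.5))
print("orange",rectw(c,mask(im,(6,225,150),(14,255,255)),.115,100))
print("carton",rectw(c,mask(im,(10,60,120),(24,185,255)),.124,500))
E
```

```text
[0.53760853 0.27777448 0.29272326] (array([2.7, 1.9, 2.7]), np.float64(-0.2), np.float64(-11.7), array([-1.4e-03, -1.0e-04, -1.0e+00]))
orange [(535.6, 242.6, [108.3, 4.9], -11.8), (550.4, 308.9, [109.5, 5.1], -12.7), (558.5, 345.3, [109.3, 5.2], -11.8)]
carton [(538.0, 274.2, [59.8, 45.7], -9.5), (768.9, 397.7, [128.9, 74.7], 5.4), (278.4, 384.5, [202.6, 179.0], -72.9)]
```

View pics/w1.png

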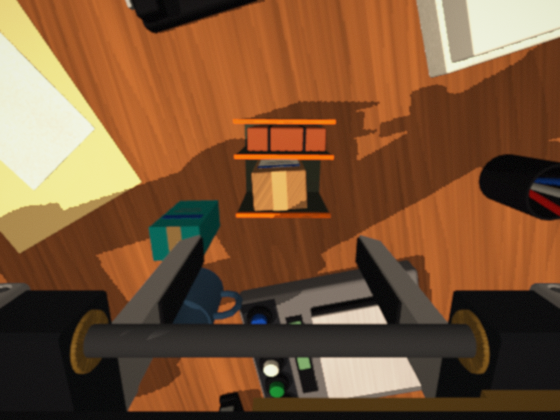

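The wrist view shows the carton between the two lower orange walls at about (279,188), with open ends left and right. The decoy is at (185,230). The carton is at (0.538, 0.2745), yaw about -9.5°.

jog_arm([
  {"travel": [-3.3,0.7,0],"dr": [0,0,-2.2],"grip": 0},
  {"travel": [0,0,60],"dr": [0,0,0],"grip": 0},
  {"travel": [0,0,40],"dr": [0,0,0],"grip": 0},
  {"travel": [0,0,0],"dr": [0,0,0],"grip": 0},
])

```text
time_s: 2.65
eef_pos: [0.5337, 0.2762, 0.1896]
eef_rot: [-0.002, 0.762, 0.648, -0.004]
wrist_force: [0.2, 0.1, 1.3]
opening: 0.0941
gripper_force: 0.0
```

```bash
python3 - <<'E'
from h import *
c=arm.get_calibration("wrist");im=arm.capture("wrist");cv2.imwrite("pics/w2.png",im[:,:,::-1])
print("orange",rectw(c,mask(im,(6,225,150),(14,255,255)),.115,100))
print("carton",rectw(c,mask(im,(10,60,120),(24,185,255)),.124,500))
print(arm.get_obs()["eef_pos"],delta([.538,.2745,.068],-9.5))
E
```

```text
orange [(536.2, 242.5, [108.8, 6.1], -12.5), (550.1, 308.9, [109.9, 5.6], -12.2), (560.1, 345.6, [106.7, 5.3], -12.3)]
carton [(537.6, 273.8, [58.7, 44.3], -9.1), (374.1, 348.2, [166.9, 82.5], 66.9), (713.2, 381.9, [50.8, 50.1], 5.6)]
[0.53567516 0.27664181 0.19270923] (array([ -1.6,   2.9, 124.7]), np.float64(0.3), np.float64(-9.2), array([-2.6e-03, -5.0e-04, -1.0e+00]))
```

jog_arm([
  {"travel": [-2,2,40],"dr": [0,0,0],"grip": 0},
  {"travel": [0,0,40],"dr": [0,0,0],"grip": 0},
  {"travel": [0,0,30],"dr": [0,0,0],"grip": 0},
  {"travel": [0,0,14],"dr": [0,0,0],"grip": 0},
  {"travel": [0,0,0],"dr": [0,0,0],"grip": 0},
])

```text
time_s: 3.32
eef_pos: [0.5394, 0.2739, 0.0705]
eef_rot: [0.0, 0.762, 0.647, 0.001]
wrist_force: [-0.1, 0.3, -0.3]
opening: 0.0939
gripper_force: 0.0
```

jog_arm([
  {"travel": [0,0,0],"dr": [0,0,0],"grip": 120},
  {"travel": [0,0,0],"dr": [0,0,0],"grip": 120},
  {"travel": [0,0,0],"dr": [0,0,0],"grip": 120},
  {"travel": [0,0,0],"dr": [0,0,0],"grip": 120},
  {"travel": [0,0,0],"dr": [0,0,0],"grip": 120},
], newtons=20)

```text
time_s: 3.95
eef_pos: [0.5388, 0.2735, 0.0699]
eef_rot: [-0.0, 0.762, 0.647, 0.0]
wrist_force: [-1.6, 0.5, 4.4]
opening: 0.0603
gripper_force: 20.0
```

jog_arm([
  {"travel": [0,0,-15],"dr": [0,0,0],"grip": 120},
  {"travel": [0,0,-30],"dr": [0,0,0],"grip": 120},
  {"travel": [0,0,-40],"dr": [0,0,0],"grip": 120},
  {"travel": [0,0,-40],"dr": [0,0,0],"grip": 120},
  {"travel": [0,0,-30],"dr": [0,0,0],"grip": 120},
])

```text
time_s: 4.58
eef_pos: [0.539, 0.2733, 0.2267]
eef_rot: [0.0, 0.762, 0.647, 0.001]
wrist_force: [0.1, 0.6, -3.5]
opening: 0.0598
gripper_force: 20.0
```

```bash
python3 - <<'E'
from h import *
c=arm.get_calibration("wrist");im=arm.capture("wrist");cv2.imwrite("pics/w3.png",im[:,:,::-1])
o=arm.get_obs();print(o["eef_pos"],o["opening"],o["wrist_force"],o["moment"],delta([.62,-.019,.225],0))
E
```

```text
[0.5409696  0.27400794 0.23128606] 0.05985187218395286 [2.02573918 1.22920324 0.79143846] [ 0.01821369 -0.10513344  0.01351976] (array([-276.3,  125.5,    6.3]), np.float64(-9.3), np.float64(-9.3), array([ 0.0083,  0.0024, -1.    ]))
```

View pics/w3.png

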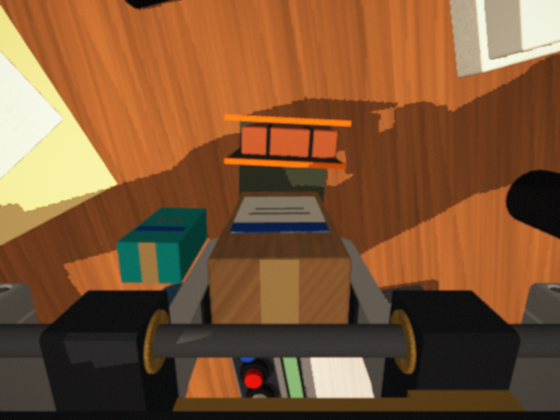

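The carton hangs upright in the gripper, with its label visible at (280,215), and the rack and bundle are undisturbed. Next I carry it to the pan.

jog_arm([
  {"travel": [0,0,0],"dr": [0,0,-4.7],"grip": 120},
  {"travel": [0,0,0],"dr": [0,0,-4.6],"grip": 120},
  {"travel": [-25,7,0],"dr": [0,0,0],"grip": 120},
  {"travel": [-45,12,0],"dr": [0,0,0],"grip": 120},
  {"travel": [-50,14,0],"dr": [0,0,0],"grip": 120},
])

```text
time_s: 5.25
eef_pos: [0.5713, 0.1524, 0.2235]
eef_rot: [-0.0, 0.707, 0.707, -0.0]
wrist_force: [0.3, -0.1, -2.3]
opening: 0.0604
gripper_force: 20.0
```

jog_arm([
  {"travel": [-50,14,0],"dr": [0,0,0],"grip": 120},
  {"travel": [-50,14,0],"dr": [0,0,0],"grip": 120},
  {"travel": [-45,12,0],"dr": [0,0,0],"grip": 120},
  {"travel": [-28,6,0],"dr": [0,0,0],"grip": 120},
  {"travel": [0,0,0],"dr": [0,0,0],"grip": 120},
])

```text
time_s: 5.88
eef_pos: [0.6173, -0.0215, 0.2234]
eef_rot: [-0.001, 0.708, 0.706, -0.0]
wrist_force: [0.0, 0.0, -3.9]
opening: 0.0602
gripper_force: 20.0
```

```bash
python3 - <<'E'
from h import *
print(delta([.62,-.019,.136],0)); im=arm.capture("wrist");print(delta([.62,-.019,.136],0))
c=arm.get_calibration("wrist")
im=arm.capture("wrist")
for n,lo,hi in(("green",(45,120,50),(80,255,255)),("yellow",(20,120,90),(35,255,255)),("blue",(95,120,60),(125,255,255)),("red",(0,180,90),(5,255,255))):
  print(n,[r for r in rectw(c,mask(im,lo,hi),.062,60) if r[2][0]<40])
E
```

```text
(array([ 2.5,  2.8, 87.4]), np.float64(-0.2), np.float64(-0.2), array([-1.4e-03,  2.0e-04, -1.0e+00]))
(array([ 1. ,  3.1, 87.5]), np.float64(-0.1), np.float64(-0.1), array([-1.5e-03,  8.0e-04, -1.0e+00]))
green [(502.1, -297.1, [20.2, 10.0], -0.0), (463.8, -62.7, [25.3, 25.0], -0.1)]
yellow [(464.7, -104.2, [27.8, 23.5], 43.8)]
blue [(463.8, 64.9, [24.2, 23.7], -7.0)]
red [(463.8, 22.5, [24.4, 22.9], -0.1)]
```

jog_arm([
  {"travel": [1.5,3,30],"dr": [0,0,0],"grip": 120},
  {"travel": [0,0,35],"dr": [0,0,0],"grip": 120},
  {"travel": [0,0,20],"dr": [0,0,0],"grip": 120},
  {"travel": [0,0,4],"dr": [0,0,0],"grip": 120},
  {"travel": [0,0,0],"dr": [0,0,0],"grip": 120},
])

```text
time_s: 6.6
eef_pos: [0.6212, -0.018, 0.1364]
eef_rot: [0.001, 0.707, 0.707, 0.0]
wrist_force: [-0.1, -0.8, -2.2]
opening: 0.0598
gripper_force: 20.0
```

jog_arm([
  {"travel": [0,0,2],"dr": [0,0,0],"grip": 120},
  {"travel": [0,0,2],"dr": [0,0,0],"grip": 120},
  {"travel": [0,0,0],"dr": [0,0,0],"grip": 120},
])

```text
time_s: 6.98
eef_pos: [0.6207, -0.0183, 0.1317]
eef_rot: [0.0, 0.707, 0.707, 0.0]
wrist_force: [0.8, -0.5, -3.4]
opening: 0.0599
gripper_force: 20.0
```

jog_arm([
  {"travel": [0,0,2],"dr": [0,0,0],"grip": 120},
  {"travel": [0,0,1],"dr": [0,0,0],"grip": 120},
  {"travel": [0,0,0],"dr": [0,0,0],"grip": 120},
])

```text
time_s: 7.35
eef_pos: [0.6205, -0.0182, 0.1283]
eef_rot: [-0.0, 0.707, 0.707, -0.0]
wrist_force: [-0.2, -0.5, -2.9]
opening: 0.06
gripper_force: 20.0
```

jog_arm([
  {"travel": [0,0,1],"dr": [0,0,0],"grip": 120},
  {"travel": [0,0,0],"dr": [0,0,0],"grip": 120},
  {"travel": [0,0,0],"dr": [0,0,0],"grip": 120},
])

```text
time_s: 7.72
eef_pos: [0.6206, -0.0182, 0.1275]
eef_rot: [-0.0, 0.707, 0.707, -0.0]
wrist_force: [-0.3, 0.9, -3.2]
opening: 0.0596
gripper_force: 20.0
```

jog_arm([
  {"travel": [0,0,1],"dr": [0,0,0],"grip": 120},
  {"travel": [0,0,0],"dr": [0,0,0],"grip": 120},
  {"travel": [0,0,0],"dr": [0,0,0],"grip": 120},
])

```text
time_s: 8.1
eef_pos: [0.6206, -0.0182, 0.1264]
eef_rot: [-0.0, 0.707, 0.707, -0.0]
wrist_force: [0.0, -0.4, -2.8]
opening: 0.06
gripper_force: 20.0
```

jog_arm([
  {"travel": [0,0,1],"dr": [0,0,0],"grip": 120},
  {"travel": [0,0,0],"dr": [0,0,0],"grip": 120},
  {"travel": [0,0,0],"dr": [0,0,0],"grip": 120},
])

```text
time_s: 8.48
eef_pos: [0.6208, -0.0183, 0.1259]
eef_rot: [0.0, 0.707, 0.707, 0.0]
wrist_force: [-0.5, -1.0, 0.2]
opening: 0.0602
gripper_force: 20.0
```

jog_arm([
  {"travel": [0,0,1],"dr": [0,0,0],"grip": 120},
  {"travel": [0,0,0],"dr": [0,0,0],"grip": 120},
  {"travel": [0,0,0],"dr": [0,0,0],"grip": 120},
])

```text
time_s: 8.85
eef_pos: [0.6208, -0.0183, 0.1259]
eef_rot: [0.0, 0.707, 0.707, 0.0]
wrist_force: [-3.7, 1.0, 5.6]
opening: 0.0605
gripper_force: 20.0
```

jog_arm([
  {"travel": [0,0,-1],"dr": [0,0,0],"grip": 120},
  {"travel": [0,0,0],"dr": [0,0,0],"grip": 0},
  {"travel": [0,0,0],"dr": [0,0,0],"grip": 0},
  {"travel": [0,0,0],"dr": [0,0,0],"grip": 0},
  {"travel": [0,0,0],"dr": [0,0,0],"grip": 0},
])

```text
time_s: 9.48
eef_pos: [0.6206, -0.0182, 0.1254]
eef_rot: [0.0, 0.707, 0.707, 0.0]
wrist_force: [-0.3, -0.6, -0.9]
opening: 0.0936
gripper_force: 0.0
```

jog_arm([
  {"travel": [0,0,-15],"dr": [0,0,0],"grip": 0},
  {"travel": [0,0,-40],"dr": [0,0,0],"grip": 0},
  {"travel": [0,0,-50],"dr": [0,0,0],"grip": 0},
  {"travel": [0,0,-30],"dr": [0,0,0],"grip": 0},
  {"travel": [0,0,0],"dr": [0,0,0],"grip": 0},
])

```text
time_s: 10.1
eef_pos: [0.6223, -0.0185, 0.2647]
eef_rot: [0.003, 0.707, 0.707, 0.002]
wrist_force: [-1.4, 0.7, -0.5]
opening: 0.094
gripper_force: 0.0
```

```bash
python3 - <<'E'
from h import *
c=arm.get_calibration("wrist");im=arm.capture("wrist");cv2.imwrite("pics/w4.png",im[:,:,::-1])
print(delta([.4625,-.062,.20],0))
E
```

```text
(array([ -43.8, -158.7,   61.4]), np.float64(-0.0), np.float64(-0.0), array([ 2.6e-03, -6.0e-04, -1.0e+00]))
```

View pics/w4.png

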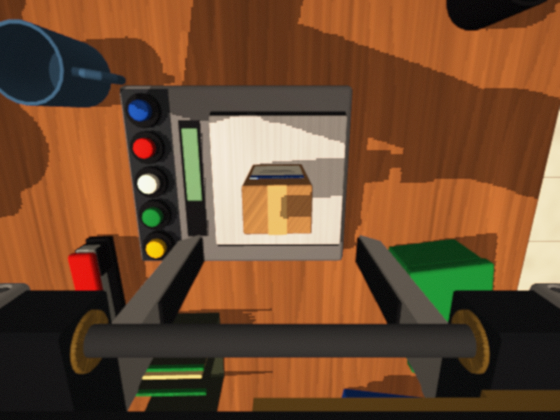

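The carton stands upright on the pan at (278,200). The keys run from top to bottom blue (140,110), red, white, green (150,216), yellow (156,248).

jog_arm([
  {"travel": [-10,-30,0],"dr": [0,0,0],"grip": 255},
  {"travel": [-14,-50,0],"dr": [0,0,0],"grip": 255},
  {"travel": [-14,-50,0],"dr": [0,0,0],"grip": 255},
  {"travel": [-6,-29,30],"dr": [0,0,0],"grip": 255},
  {"travel": [0,0,30],"dr": [0,0,0],"grip": 255},
])

```text
time_s: 10.78
eef_pos: [0.4591, -0.0619, 0.1979]
eef_rot: [-0.001, 0.708, 0.706, -0.0]
wrist_force: [-0.2, -0.4, -0.2]
opening: 0.0475
gripper_force: 0.0
```

jog_arm([
  {"travel": [0,0,50],"dr": [0,0,0],"grip": 255},
  {"travel": [0,0,40],"dr": [0,0,0],"grip": 255},
  {"travel": [0,0,20],"dr": [0,0,0],"grip": 255},
  {"travel": [0,0,0],"dr": [0,0,0],"grip": 255},
  {"travel": [0,0,0],"dr": [0,0,0],"grip": 255},
])

```text
time_s: 11.4
eef_pos: [0.4615, -0.0621, 0.0906]
eef_rot: [-0.0, 0.707, 0.707, -0.0]
wrist_force: [-0.1, -0.7, 0.5]
opening: 0.0009
gripper_force: 0.0
```

```bash
python3 - <<'E'
from h import *
print(delta([.4625,-.062,.074],0),arm.get_obs()["opening"],arm.get_obs()["wrist_force"])
c=arm.get_calibration("wrist");print(proj(c,[.4625,-.062,.062]))
E
```

```text
(array([ 0.1,  1. , 16.6]), np.float64(-0.0), np.float64(-0.0), array([-1.e-04,  0.e+00, -1.e+00])) 0.0008800115769423895 [-0.0665224  -0.68656596  0.46592401]
[[280.81909606 235.45793967]]
```

jog_arm([
  {"travel": [0,1,10],"dr": [0,0,0],"grip": 255},
  {"travel": [0,0,8],"dr": [0,0,0],"grip": 255},
  {"travel": [0,0,5],"dr": [0,0,0],"grip": 255},
  {"travel": [0,0,3],"dr": [0,0,0],"grip": 255},
  {"travel": [0,0,0],"dr": [0,0,0],"grip": 255},
])

```text
time_s: 12.02
eef_pos: [0.4625, -0.0621, 0.0646]
eef_rot: [-0.0, 0.707, 0.707, -0.0]
wrist_force: [-2.7, 0.2, 4.2]
opening: 0.0002
gripper_force: 2.3
```

jog_arm([
  {"travel": [0,0,1],"dr": [0,0,0],"grip": 255},
  {"travel": [0,0,0],"dr": [0,0,0],"grip": 255},
  {"travel": [0,0,0],"dr": [0,0,0],"grip": 255},
])

```text
time_s: 12.4
eef_pos: [0.4625, -0.0621, 0.0642]
eef_rot: [-0.0, 0.707, 0.707, -0.0]
wrist_force: [-3.6, 0.7, 7.7]
opening: 0.0004
gripper_force: 4.3
```

jog_arm([
  {"travel": [0,0,-12],"dr": [0,0,0],"grip": 255},
  {"travel": [0,0,-15],"dr": [0,0,0],"grip": 255},
  {"travel": [-21,0,0],"dr": [0,0,0],"grip": 255},
  {"travel": [-21,0,0],"dr": [0,0,0],"grip": 255},
  {"travel": [0,0,0],"dr": [0,0,0],"grip": 255},
])

```text
time_s: 13.02
eef_pos: [0.4629, -0.105, 0.0913]
eef_rot: [0.001, 0.708, 0.706, 0.0]
wrist_force: [1.0, 0.3, -0.2]
opening: 0.0005
gripper_force: 0.0
```

jog_arm([
  {"travel": [0,0,10],"dr": [0,0,0],"grip": 255},
  {"travel": [0,0,8],"dr": [0,0,0],"grip": 255},
  {"travel": [0,0,5],"dr": [0,0,0],"grip": 255},
  {"travel": [0,0,3],"dr": [0,0,0],"grip": 255},
  {"travel": [0,0,1],"dr": [0,0,0],"grip": 255},
])

```text
time_s: 13.65
eef_pos: [0.4621, -0.1033, 0.064]
eef_rot: [-0.001, 0.707, 0.707, -0.0]
wrist_force: [-5.7, 5.3, 14.8]
opening: 0.0008
gripper_force: 7.5
```

jog_arm([
  {"travel": [0,0,0.3],"dr": [0,0,0],"grip": 255},
  {"travel": [0,0,0],"dr": [0,0,0],"grip": 255},
  {"travel": [0,0,0],"dr": [0,0,0],"grip": 255},
])

```text
time_s: 14.02
eef_pos: [0.4621, -0.1034, 0.0641]
eef_rot: [-0.001, 0.707, 0.707, -0.0]
wrist_force: [-6.9, 4.6, 12.2]
opening: 0.0006
gripper_force: 6.4
```

jog_arm([
  {"travel": [0,0,-12],"dr": [0,0,0],"grip": 255},
  {"travel": [0,0,-25.3],"dr": [0,0,0],"grip": 255},
  {"travel": [40,0,0],"dr": [0,0,0],"grip": 255},
  {"travel": [50,0,0],"dr": [0,0,0],"grip": 255},
  {"travel": [50,0,0],"dr": [0,0,0],"grip": 255},
])

```text
time_s: 14.65
eef_pos: [0.4629, 0.037, 0.1009]
eef_rot: [0.001, 0.708, 0.707, 0.0]
wrist_force: [-0.1, -0.8, -0.7]
opening: 0.0004
gripper_force: 0.0
```

jog_arm([
  {"travel": [30,0,0],"dr": [0,0,0],"grip": 255},
  {"travel": [0,0,0],"dr": [0,0,0],"grip": 255},
  {"travel": [0,0,0],"dr": [0,0,0],"grip": 255},
])

```text
time_s: 15.02
eef_pos: [0.4629, 0.0653, 0.1006]
eef_rot: [0.0, 0.707, 0.707, -0.0]
wrist_force: [0.4, -0.5, 0.1]
opening: 0.0002
gripper_force: 0.0
```

```bash
python3 - <<'E'
from h import *
print(delta([.4625,.066,.064],0))
E
```

```text
(array([ 0.7, -0.4, 36.6]), np.float64(-0.0), np.float64(-0.0), array([ 5.e-04, -5.e-04, -1.e+00]))
```

jog_arm([
  {"travel": [0.7,0,15],"dr": [0,0,0],"grip": 255},
  {"travel": [0,0,12],"dr": [0,0,0],"grip": 255},
  {"travel": [0,0,6],"dr": [0,0,0],"grip": 255},
  {"travel": [0,0,3.6],"dr": [0,0,0],"grip": 255},
  {"travel": [0,0,0.6],"dr": [0,0,0],"grip": 255},
])

```text
time_s: 15.65
eef_pos: [0.4619, 0.0661, 0.064]
eef_rot: [-0.001, 0.707, 0.707, -0.002]
wrist_force: [-8.2, -2.3, 15.0]
opening: 0.0004
gripper_force: 7.5
```

jog_arm([
  {"travel": [0,0,0.2],"dr": [0,0,0],"grip": 255},
  {"travel": [0,0,0],"dr": [0,0,0],"grip": 255},
  {"travel": [0,0,0],"dr": [0,0,0],"grip": 255},
])

```text
time_s: 16.02
eef_pos: [0.462, 0.0661, 0.0641]
eef_rot: [-0.001, 0.707, 0.707, -0.002]
wrist_force: [-8.4, -3.4, 12.7]
opening: 0.0002
gripper_force: 6.7
```

jog_arm([
  {"travel": [0,0,-20],"dr": [0,0,0],"grip": 255},
  {"travel": [0,0,-55],"dr": [0,0,0],"grip": 255},
  {"travel": [0,0,-60],"dr": [0,0,0],"grip": 0},
  {"travel": [0,0,-60],"dr": [0,0,0],"grip": 0},
  {"travel": [-20,0,-40],"dr": [0,0,0],"grip": 0},
])

```text
time_s: 16.65
eef_pos: [0.4634, 0.047, 0.3014]
eef_rot: [0.002, 0.707, 0.708, 0.002]
wrist_force: [0.9, -0.6, -0.5]
opening: 0.027
gripper_force: 0.0
```

jog_arm([
  {"travel": [-55,0,0],"dr": [0,0,0],"grip": 0},
  {"travel": [-60,0,0],"dr": [0,0,0],"grip": 0},
  {"travel": [-60,0,0],"dr": [0,0,0],"grip": 0},
  {"travel": [-60,0,0],"dr": [0,0,0],"grip": 0},
  {"travel": [-60,0,0],"dr": [0,0,0],"grip": 0},
])

```text
time_s: 17.27
eef_pos: [0.4623, -0.2504, 0.298]
eef_rot: [0.0, 0.707, 0.707, 0.0]
wrist_force: [0.2, -0.9, -0.1]
opening: 0.0771
gripper_force: 0.0
```

jog_arm([
  {"travel": [-25,10,0],"dr": [0,0,0],"grip": 0},
  {"travel": [0,0,0],"dr": [0,0,0],"grip": 0},
  {"travel": [0,0,0],"dr": [0,0,0],"grip": 0},
])

```text
time_s: 17.65
eef_pos: [0.4724, -0.2725, 0.2978]
eef_rot: [-0.0, 0.707, 0.707, 0.0]
wrist_force: [0.1, 0.6, 0.2]
opening: 0.0941
gripper_force: 0.0
```

```bash
python3 - <<'E'
from h import *
c=arm.get_calibration("wrist");im=arm.capture("wrist");cv2.imwrite("pics/w5.png",im[:,:,::-1])
print("green",rectw(c,mask(im,(45,120,50),(80,255,255)),.115,60))
print("carton",rectw(c,mask(im,(10,60,120),(24,185,255)),.180,300))
print(delta([.62,-.018,.30],90))
E
```

```text
green [(474.9, -365.5, [107.2, 5.4], 0.0), (473.6, -283.0, [107.9, 7.2], 0.0), (472.9, -244.1, [108.2, 5.3], 1.0), (764.1, -210.8, [127.0, 28.7], -76.3), (463.5, -88.1, [18.8, 7.0], -0.0)]
carton [(472.9, -257.0, [69.5, 5.7], 0.0)]
(array([254.2, 147.7,  -1.9]), np.float64(-90.0), np.float64(0.0), array([ 1.e-04,  3.e-04, -1.e+00]))
```

View pics/w5.png

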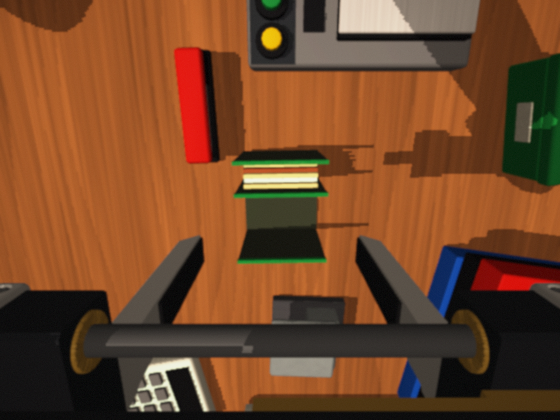

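The out rack's slot lies between the green walls at rows 193 and 260, and it is empty. The stapler is at (197,105), clear of the slot end. The slot centre comes out at about (0.474, -0.323), yaw about 0.8°.

jog_arm([
  {"travel": [50,29,0],"dr": [0,0,0],"grip": 0},
  {"travel": [52,30,0],"dr": [0,0,0],"grip": 0},
  {"travel": [52,30,0],"dr": [0,0,0],"grip": 0},
  {"travel": [52,30,0],"dr": [0,0,0],"grip": 0},
  {"travel": [48,29,0],"dr": [0,0,0],"grip": 0},
])

```text
time_s: 18.32
eef_pos: [0.6208, -0.0161, 0.2987]
eef_rot: [0.0, 0.707, 0.708, 0.0]
wrist_force: [-0.1, -0.7, 0.4]
opening: 0.0938
gripper_force: 0.0
```

jog_arm([
  {"travel": [0,0,0],"dr": [0,0,-10],"grip": 0},
  {"travel": [0,0,0],"dr": [0,0,-10],"grip": 0},
  {"travel": [0,0,0],"dr": [0,0,-10],"grip": 0},
  {"travel": [0,0,0],"dr": [0,0,-10],"grip": 0},
  {"travel": [0,0,0],"dr": [0,0,-10],"grip": 0},
])

```text
time_s: 18.95
eef_pos: [0.62, -0.018, 0.2984]
eef_rot: [0.0, 0.339, 0.941, 0.0]
wrist_force: [-0.3, 1.3, 0.4]
opening: 0.0941
gripper_force: 0.0
```

jog_arm([
  {"travel": [0,0,0],"dr": [0,0,-10],"grip": 0},
  {"travel": [0,0,0],"dr": [0,0,-10],"grip": 0},
  {"travel": [0,0,0],"dr": [0,0,-10],"grip": 0},
  {"travel": [0,0,0],"dr": [0,0,-10],"grip": 0},
  {"travel": [0,0,0],"dr": [0,0,0],"grip": 0},
])

```text
time_s: 19.58
eef_pos: [0.6201, -0.0183, 0.2984]
eef_rot: [0.0, 0.001, 1.0, 0.0]
wrist_force: [-0.4, -1.0, -0.2]
opening: 0.0939
gripper_force: 0.0
```

```bash
python3 - <<'E'
from h import *
c=arm.get_calibration("wrist");im=arm.capture("wrist");cv2.imwrite("pics/w6.png",im[:,:,::-1])
print("carton",rectw(c,mask(im,(8,60,100),(24,185,255)),.180,300))
print(delta([.6207,-.0182,.141],90))
E
```

```text
carton [(840.3, -25.8, [346.0, 67.3], -87.9), (691.2, 239.3, [49.3, 31.8], -84.4), (613.6, -17.9, [74.2, 45.8], -0.1), (561.4, -92.5, [303.1, 110.2], -34.4), (488.6, -217.2, [69.7, 5.5], 0.9)]
(array([ -0.4,   0.2, 157.3]), np.float64(-0.1), np.float64(89.9), array([ 4.e-04,  1.e-04, -1.e+00]))
```

View pics/w6.png

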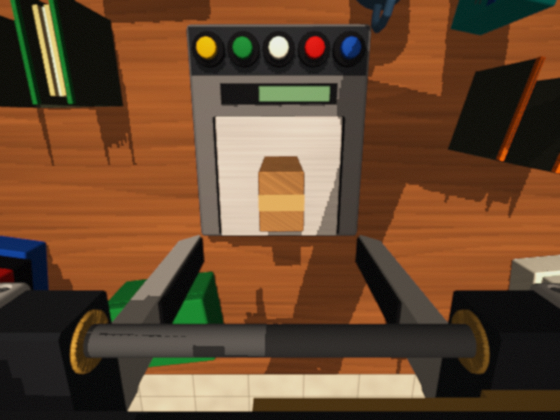

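The carton is still upright and square at (281,205), between the fingers. I descend and grip the labelled faces.

jog_arm([
  {"travel": [0,0,50],"dr": [0,0,0],"grip": 0},
  {"travel": [0,0,50],"dr": [0,0,0],"grip": 0},
  {"travel": [0,0,40],"dr": [0,0,0],"grip": 0},
  {"travel": [0,0,22],"dr": [0,0,0],"grip": 0},
  {"travel": [0,0,0],"dr": [0,0,0],"grip": 0},
])

```text
time_s: 20.25
eef_pos: [0.619, -0.0188, 0.134]
eef_rot: [-0.002, 0.001, 1.0, 0.0]
wrist_force: [-0.3, 0.1, 0.3]
opening: 0.0943
gripper_force: 0.0
```

jog_arm([
  {"travel": [0,0,0],"dr": [0,0,0],"grip": 160},
  {"travel": [0,0,0],"dr": [0,0,0],"grip": 160},
  {"travel": [0,0,0],"dr": [0,0,0],"grip": 160},
  {"travel": [0,0,0],"dr": [0,0,0],"grip": 160},
  {"travel": [0,0,0],"dr": [0,0,0],"grip": 160},
], newtons=20)

```text
time_s: 20.88
eef_pos: [0.6206, -0.0194, 0.1363]
eef_rot: [0.0, 0.0, 1.0, 0.0]
wrist_force: [-0.1, 1.6, 1.8]
opening: 0.0474
gripper_force: 0.9
```

jog_arm([
  {"travel": [0,0,0],"dr": [0,0,0],"grip": 160},
  {"travel": [0,0,0],"dr": [0,0,0],"grip": 160},
])

```text
time_s: 21.12
eef_pos: [0.6207, -0.0193, 0.1362]
eef_rot: [0.0, 0.0, 1.0, 0.0]
wrist_force: [-0.2, 0.2, 1.5]
opening: 0.0442
gripper_force: 20.0
```

jog_arm([
  {"travel": [0,0,-12],"dr": [0,0,0],"grip": 160},
  {"travel": [0,0,-30],"dr": [0,0,0],"grip": 160},
  {"travel": [0,0,-40],"dr": [0,0,0],"grip": 160},
  {"travel": [0,0,-22],"dr": [0,0,0],"grip": 160},
  {"travel": [0,0,0],"dr": [0,0,5],"grip": 160},
])

```text
time_s: 21.75
eef_pos: [0.6216, -0.0199, 0.2431]
eef_rot: [0.002, 0.045, 0.999, -0.001]
wrist_force: [0.1, -0.3, -2.6]
opening: 0.0438
gripper_force: 20.0
```

jog_arm([
  {"travel": [0,0,0],"dr": [0,0,8],"grip": 160},
  {"travel": [0,0,0],"dr": [0,0,9],"grip": 160},
  {"travel": [0,0,0],"dr": [0,0,9],"grip": 160},
  {"travel": [0,0,0],"dr": [0,0,9],"grip": 160},
  {"travel": [0,0,0],"dr": [0,0,9],"grip": 160},
])

```text
time_s: 22.38
eef_pos: [0.6201, -0.0196, 0.2398]
eef_rot: [-0.0, 0.417, 0.909, -0.0]
wrist_force: [0.1, 0.6, -2.8]
opening: 0.0442
gripper_force: 20.0
```

jog_arm([
  {"travel": [0,0,0],"dr": [0,0,9],"grip": 160},
  {"travel": [0,0,0],"dr": [0,0,9],"grip": 160},
  {"travel": [0,0,0],"dr": [0,0,9],"grip": 160},
  {"travel": [0,0,0],"dr": [0,0,8],"grip": 160},
  {"travel": [0,0,0],"dr": [0,0,5],"grip": 160},
])

```text
time_s: 23.0
eef_pos: [0.6202, -0.0197, 0.2399]
eef_rot: [-0.0, 0.702, 0.712, -0.0]
wrist_force: [-0.1, 0.8, -2.6]
opening: 0.044
gripper_force: 20.0
```

```bash
python3 - <<'E'
from h import *
print(delta([.474,-.323,.236],0.8),arm.get_obs()["opening"])
E
```

```text
(array([-301.3, -150.2,    4.1]), np.float64(-0.0), np.float64(0.8), array([-1.1e-03, -3.0e-04, -1.0e+00])) 0.044000125025280216
```

jog_arm([
  {"travel": [-25,-12,0],"dr": [0,0,0],"grip": 160},
  {"travel": [-45,-23,0],"dr": [0,0,0],"grip": 160},
  {"travel": [-50,-25,0],"dr": [0,0,0],"grip": 160},
  {"travel": [-50,-25,0],"dr": [0,0,0],"grip": 160},
  {"travel": [-50,-25,0],"dr": [0,0,0],"grip": 160},
])

```text
time_s: 23.62
eef_pos: [0.513, -0.2427, 0.2401]
eef_rot: [-0.0, 0.701, 0.713, -0.0]
wrist_force: [1.0, -0.1, -3.6]
opening: 0.0436
gripper_force: 20.0
```

jog_arm([
  {"travel": [-45,-23,0],"dr": [0,0,0],"grip": 160},
  {"travel": [-36,-17,0],"dr": [0,0,0],"grip": 160},
  {"travel": [0,0,0],"dr": [0,0,0],"grip": 160},
  {"travel": [0,0,0],"dr": [0,0,0],"grip": 160},
])

```text
time_s: 24.12
eef_pos: [0.4755, -0.3226, 0.2399]
eef_rot: [-0.0, 0.701, 0.713, 0.0]
wrist_force: [-0.4, -0.1, -2.8]
opening: 0.044
gripper_force: 20.0
```

```bash
python3 - <<'E'
from h import *
print(delta([.474,-.323,.08],0.8),arm.get_obs()["opening"])
c=arm.get_calibration("wrist");im=arm.capture("wrist");cv2.imwrite("pics/w7.png",im[:,:,::-1])
print("green",rectw(c,mask(im,(45,120,50),(80,255,255)),.115,40))
c=arm.get_calibration("top");im=arm.capture("top");cv2.imwrite("pics/t7.png",im[:,:,::-1])
E
```

```text
(array([ -0.5,  -1.5, 159.9]), np.float64(0.2), np.float64(1.0), array([-4.e-04,  7.e-04, -1.e+00])) 0.0440295913612472
green [(473.9, -282.7, [108.0, 5.6], 1.0), (721.4, -250.8, [17.9, 8.8], 29.6), (472.9, -245.2, [108.8, 4.4], 1.0)]
```

View pics/w7.png

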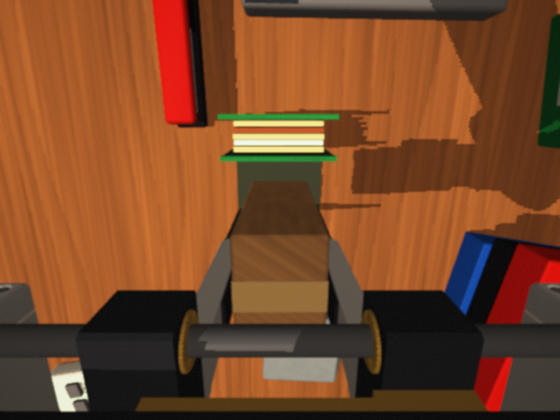

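The carton hangs square over the slot, with the middle green wall at row 157 and the rack yaw at 1°, as planned. The scene is otherwise unchanged. I lower it now.

jog_arm([
  {"travel": [-1,0,25],"dr": [0,0,0],"grip": 160},
  {"travel": [0,0,35],"dr": [0,0,0],"grip": 160},
  {"travel": [0,0,35],"dr": [0,0,0],"grip": 160},
  {"travel": [0,0,25],"dr": [0,0,0],"grip": 160},
  {"travel": [0,0,0],"dr": [0,0,0],"grip": 160},
])

```text
time_s: 24.85
eef_pos: [0.4748, -0.3217, 0.1178]
eef_rot: [-0.003, 0.701, 0.714, 0.0]
wrist_force: [0.1, -0.2, -2.6]
opening: 0.0435
gripper_force: 20.0
```

jog_arm([
  {"travel": [0,0,20],"dr": [0,0,0],"grip": 160},
  {"travel": [0,0,12],"dr": [0,0,0],"grip": 160},
  {"travel": [0,0,4],"dr": [0,0,0],"grip": 160},
  {"travel": [0,0,2],"dr": [0,0,0],"grip": 160},
  {"travel": [0,0,0],"dr": [0,0,0],"grip": 160},
])

```text
time_s: 25.48
eef_pos: [0.4758, -0.3242, 0.0824]
eef_rot: [0.0, 0.701, 0.713, -0.0]
wrist_force: [-0.1, 0.4, -2.4]
opening: 0.0443
gripper_force: 20.0
```

jog_arm([
  {"travel": [0,0,0.7],"dr": [0,0,0],"grip": 160},
  {"travel": [0,0,0],"dr": [0,0,0],"grip": 160},
  {"travel": [0,0,0],"dr": [0,0,0],"grip": 160},
])

```text
time_s: 25.85
eef_pos: [0.4757, -0.3241, 0.0815]
eef_rot: [0.0, 0.701, 0.713, 0.0]
wrist_force: [-0.7, 0.5, -2.3]
opening: 0.044
gripper_force: 20.0
```

jog_arm([
  {"travel": [0,0,0.8],"dr": [0,0,0],"grip": 160},
  {"travel": [0,0,0],"dr": [0,0,0],"grip": 160},
  {"travel": [0,0,0],"dr": [0,0,0],"grip": 160},
])

```text
time_s: 26.22
eef_pos: [0.4757, -0.3239, 0.0805]
eef_rot: [-0.0, 0.701, 0.713, 0.0]
wrist_force: [-0.6, 0.3, -2.9]
opening: 0.0437
gripper_force: 20.0
```

jog_arm([
  {"travel": [0,0,0.8],"dr": [0,0,0],"grip": 160},
  {"travel": [0,0,0],"dr": [0,0,0],"grip": 160},
  {"travel": [0,0,0],"dr": [0,0,0],"grip": 160},
])

```text
time_s: 26.6
eef_pos: [0.4758, -0.3241, 0.0802]
eef_rot: [0.0, 0.701, 0.713, -0.0]
wrist_force: [-0.6, 1.0, 1.0]
opening: 0.0439
gripper_force: 20.0
```

jog_arm([
  {"travel": [0,0,0.5],"dr": [0,0,0],"grip": 160},
  {"travel": [0,0,0],"dr": [0,0,0],"grip": 160},
  {"travel": [0,0,0],"dr": [0,0,0],"grip": 160},
])

```text
time_s: 26.98
eef_pos: [0.4759, -0.3241, 0.0802]
eef_rot: [0.0, 0.701, 0.713, -0.0]
wrist_force: [-2.2, 2.3, 4.7]
opening: 0.0437
gripper_force: 20.0
```

jog_arm([
  {"travel": [0,0,-0.8],"dr": [0,0,0],"grip": 160},
  {"travel": [0,0,0],"dr": [0,0,0],"grip": 0},
  {"travel": [0,0,0],"dr": [0,0,0],"grip": 0},
  {"travel": [0,0,0],"dr": [0,0,0],"grip": 0},
  {"travel": [0,0,0],"dr": [0,0,0],"grip": 0},
])

```text
time_s: 27.6
eef_pos: [0.4757, -0.324, 0.08]
eef_rot: [0.0, 0.701, 0.713, 0.0]
wrist_force: [0.4, -0.1, -0.0]
opening: 0.0805
gripper_force: 0.0
```

jog_arm([
  {"travel": [0,0,0],"dr": [0,0,0],"grip": 0},
  {"travel": [0,0,-15],"dr": [0,0,0],"grip": 0},
  {"travel": [0,0,-40],"dr": [0,0,0],"grip": 0},
  {"travel": [0,0,-60],"dr": [0,0,0],"grip": 0},
  {"travel": [0,0,-60],"dr": [0,0,0],"grip": 0},
])

```text
time_s: 28.22
eef_pos: [0.4755, -0.3238, 0.2579]
eef_rot: [0.0, 0.701, 0.713, -0.0]
wrist_force: [0.2, -1.9, 0.3]
opening: 0.0941
gripper_force: 0.0
```

jog_arm([
  {"travel": [40,0,-30],"dr": [0,0,0],"grip": 0},
  {"travel": [20,0,0],"dr": [0,0,0],"grip": 0},
  {"travel": [0,0,0],"dr": [0,0,0],"grip": 0},
  {"travel": [0,0,0],"dr": [0,0,0],"grip": 0},
])

```text
time_s: 28.72
eef_pos: [0.4739, -0.2639, 0.2828]
eef_rot: [-0.002, 0.701, 0.713, -0.0]
wrist_force: [0.4, 0.2, -0.4]
opening: 0.0939
gripper_force: 0.0
```

```bash
python3 - <<'E'
from h import *
c=arm.get_calibration("wrist");im=arm.capture("wrist");cv2.imwrite("pics/w8.png",im[:,:,::-1])
print("green",rectw(c,mask(im,(45,120,50),(80,255,255)),.115,60))
print("carton",rectw(c,mask(im,(10,60,120),(24,185,255)),.124,300))
E
```

```text
green [(474.6, -365.0, [107.5, 5.3], 1.1), (473.9, -283.1, [108.8, 7.0], 1.0), (473.3, -244.1, [107.9, 4.5], 0.3), (774.8, -245.9, [49.5, 6.5], -75.5), (755.8, -195.9, [22.2, 18.5], -42.9), (463.9, -85.9, [19.9, 10.9], 0.9)]
carton [(475.7, -324.6, [58.4, 44.4], -89.0), (473.6, -268.1, [83.3, 6.7], 1.0)]
```

View pics/w8.png

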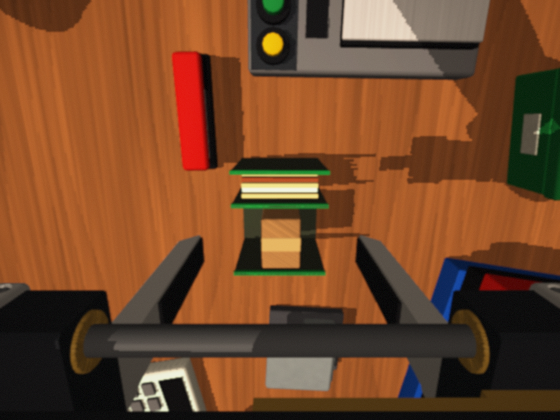

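The carton stands upright in the wide slot at (281,243), centred to within about 1 mm and square to about 0.1° (it measures 89° off the slot line). The robot is touching nothing, so I hand the job in.

```bash
python3 -c "
from workcell import arm
print(arm.finish_job())"
```

```text
the job is handed in; nothing more can be done
None
```

The job is handed in after about 29 s: the carton stood on the pan while green, yellow and blue were each pressed fully down in that order, and it now stands upright, square and released in the green-edged rack's wide slot. Red and white were not pressed, and I saw nothing else moved.

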